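# Present a ceramic ball to the optical gauge

## Task

Pick up the tray with the white ceramic ball by its orange post and carry it, close to level so that the loose ball never leaves its pocket, to the optical gauge with the two white heads. Finish holding the tray there, level and still in the air, with the white ball in the middle of the red beam between the two windows; the tray touches nothing but the gripper and the ball. Do not bump the gauge or disturb the other tray with its brass ball or the other things on the bench.

Things in the scene. Friction and masses are not known exactly. Their poses are not given: they have to be found in the camera images.
- tray_grip (a point): Grip point of the tray to carry, on the axis of the upright square orange post (18 x 18 mm) at the tray's centre, 72 mm above the tray's underside; the post ends at 92 mm. x runs along the tray towards the ball's pocket, z up. A steel balance weight at the -x end makes it hang nearly level from the post.
- tray_pocket (a point): Pocket of that tray, 48 mm from the post's axis along x: a shallow blue ring on the base, 44 mm outside, 32 mm inside, rim 3 mm high, flat floor. This point is where the ball's centre lies when the ball rests in the middle of the pocket, 18 mm above the tray's underside. Axes as tray_grip.
- tray_ball_center (a point): Centre of the white ceramic ball, 28 mm in diameter, 69 g, loose in the pocket: it can roll about 7 mm off the pocket's middle and climbs out if the tray is tipped or jerked. Its axes mean nothing.
- gauge: Optical gauge fixed to the bench; origin at the bottom centre, z up. Dark base plate 130 (x) x 250 (y) x 18 mm high; two white heads, 90 (x) x 50 (y) mm, tops about 120 mm above the bench, inner faces at y = +-70 mm (window frames leave 136 mm). The passage between them is open at the top and at both ends along x.
- beam (a point): Middle of the red beam, half-way between the two windows, 85 mm above the bench; same axes as the gauge: the beam runs along y, the passage along x. The windows' black frames are 46 mm wide (x) and 44 mm high. The beam itself has no substance.
- spare_grip (a point): The same point on the other tray, of the same shape, which carries a brass ball. To be left alone.
- jar: Jar with yellow cap, 56 mm in diameter, 85 mm high, origin at the bottom centre. To be left alone.
- bearing: Steel bearing ring lying flat, 62 mm outside, 16 mm high, origin at the bottom centre. To be left alone.
- bin: Open yellow parts bin, 100 x 140 x 50 mm high, origin at the bottom centre. To be left alone.
- screwdriver: Screwdriver lying on the bench along its x. To be left alone.
- block: Steel setting block, 75 x 50 x 25 mm high, origin at the bottom centre. To be left alone.
- tray: The tray to carry, black plastic, 160 (x) x 80 (y) mm, base 4 mm thick, border 9 mm high, about 0.3 kg; origin at the centre of its underside, axes as tray_grip. Both trays are alike and may stand in either place: this one carries the white ball.
- spare: The other tray, origin at the centre of its underside.
- spare_ball_center (a point): Centre of the brass ball, 28 mm in diameter, in the other tray. To be left alone.
Mind the look-alikes: they are no part of the job. What is shaped like the tray but green or pink is not meant.

How it is judged (in metres and radians):
On the way:
1. the tray is lifted clear of the bench with the ball in its pocket (height (world z) of tray_grip above 0.097 m and contact force between the fingers and tray above 1 N and distance between tray_ball_center and tray_pocket below 0.013 m), for 0.2 s.
At the end, for the whole second after the job is handed in: White ball in its pocket (13 mm), its centre within 15 mm along the passage, 35 mm along the beam and 12 mm in height of the beam's middle; tray in the fingers, tilt under 0.1 rad, under 20 mm/s, touching nothing else; no bystander moved over 25 mm (x of tray_ball_center in the frame of beam between -0.015 and 0.015 m and y of tray_ball_center in the frame of beam between -0.035 and 0.035 m and z of tray_ball_center in the frame of beam between -0.012 and 0.012 m and distance between tray_ball_center and tray_pocket below 0.013 m and angle between tray_grip's own z axis and vertical below 0.1 rad and linear speed of tray below 0.02 m/s and contact force between the fingers and tray above 1 N and contact force between tray and gauge below 0.2 N and contact force between tray and spare below 0.2 N and contact force between tray and jar below 0.2 N and contact force between tray and bin below 0.2 N and contact force between tray and bearing below 0.2 N and contact force between tray and block below 0.2 N and contact force between tray and screwdriver below 0.2 N and not (distance of spare_grip from where it was at the start of the episode above 0.025 m) and not (distance of spare_ball_center from where it was at the start of the episode above 0.025 m) and not (distance of jar from where it was at the start of the episode above 0.025 m) and not (distance of bearing from where it was at the start of the episode above 0.025 m) and not (distance of bin from where it was at the start of the episode above 0.025 m) and not (distance of screwdriver from where it was at the start of the episode above 0.025 m) and not (distance of block from where it was at the start of the episode above 0.025 m)); the arm keeps its last pose, push and grip.
It fails at once if the white ball has left its pocket (distance between tray_ball_center and tray_pocket above 0.018 m).
It fails at once if the tray is tipped more than 0.35 rad (angle between tray_grip's own z axis and vertical above 0.35 rad).
It fails at once if the gauge is bumped (over 8 N) (contact force between gauge and anything else above 8 N).
It fails at once if a bystander is moved more than 25 mm (distance of any of spare_grip, spare_ball_center, jar, bearing, bin, screwdriver, block from where it was at the start of the episode above 0.025 m).
It also fails if it takes over 56 s, if anything falls off the work surface, if the arm or the gripper's body presses on something with over 40 N, if the wrist force passes 120 N, or if a joint passes its speed limit or range.

## Robot

A 6-joint arm with a two-finger parallel gripper is mounted at the origin on the work surface. World frame = base frame: x ahead of the robot, y to its left, z up, the work surface at z = 0. Lengths are in m, angles in degrees, forces in N, time in s.
With the tool pointing down it reaches from about 0.35 to 0.875 m from the base axis. Payload 4.2 kg.
Tool frame: the origin (TCP) lies midway between the tips of the shut fingers; the grasp point (between the pads) lies 19 mm behind it (r.grasp_offset is the distance from the TCP to the grasp point, in m); z points along the fingers, y is the direction in which the jaws open and shut (so a half turn about z gives the same grasp; the last joint's range is limited). The gripper opens to 87 mm and grips with 3 to 60 N. Pads are 19 mm wide; open, the fingers measure 117 mm over their backs; the gripper's body (75 mm by 190 mm) begins 51 mm behind the grasp point.
Start: joints at [88.671, 22.042, 0.453, 0, -68.411, -14.817], TCP at [0.174, 0.6, 0.223] pointing down, gripper open.
Joint ranges: [-179.83, 179.83], [-69.29, 118.12], [-61.27, 80.66], [-181.25, 117.63], [-171.15, -9.14], [-177.46, 177.46]. Speed limits (degrees/s): [159.86, 159.86, 180, 180, 180, 180].

## Interface

Orientations are given as a 3x3 rotation matrix whose columns are the frame's x, y, z axes.
In Python, from station import r gives the robot as it stands.
- The arm moves only by the shell command python3 -m crank 'ROWS'. ROWS is JSON, a list of rows, each a list of 3 entries, a list of its own where there are three numbers: the closure, from -1 (fully open) to 1 (shut), so that 0 is half open, then the shift along the tool's x, y, z as a fraction of full scale, then the turn, a rotation vector about the tool's x, y, z as a fraction of full scale. In form: [[fingers, [dx, dy, dz], [wx, wy, wz]], ...]. A call has 1 to 8 rows; each row shifts and turns the commanded pose from where the row before left it, along the tool's axes as they then stand; what a row does not reach is not made up. Full scale, the value 1, is 100 mm for a shift and 45 degrees for a turn. A row lasts 1/10 s, in which the tool goes at most 50 mm and 8.59 degrees, less where a joint would pass 70% of its speed; a pose out of reach is approached as far as the arm can. A call with a number of a shift or a turn outside -1 to 1 is refused whole. A call with a gripper value outside its range is refused whole. The fingers move at their own pace and stop on an object; the grip force is fixed at half the most. Time passes only in rows, so rows that do not move let the fingers close. It gives the time, the measured TCP pose, the force and the opening at its end, in the units of the state.
- r.sense(): the state, without advancing time (a new reading comes with each control period).
- r.capture(name): name is "side" or "top"; returns a dict with "img" (420x560x3 uint8, blue, green, red), "fx", "fy", "cx", "cy" (pixels), "R" (3x3) and "t" (3): a world point X has camera coordinates R X + t. Camera axes: x right, y down, z forward; pixel columns grow to the right and rows downward; lengths in m; the calibration is good to about 2 mm. A picture is of the moment at which its call begins. There is no depth.
- r.finish_job(): hands the job in, once; it reports no verdict.
The state is a dict: "time_s": time; "joints": joint angles; "joint_velocities": joint speeds; "effort": joint torques, N m; "tcp_pos": TCP position; "ee_rot": TCP orientation; "wrist_force": force on the tool from outside, world axes, zero at the start; "moment": the same for the moment, N m; "gripper_width": opening from 0.0 (shut) to 1.0 (fully open).
Only numpy, scipy, OpenCV 4.12 (cv2) and the standard library are available. Lean on these libraries where they do the work, as an engineer would, in place of code of your own. Each camera call takes 0.05 s, during which the arm holds its last target.

## Working session

There is one attempt and no reset: what is moved stays moved. The work goes in short steps, Python scripts to look and compute and a shell command to move; the robot and the scene stay as the last step left them, time stands still between calls to the robot, and variables do not carry over. Pictures are saved under pics/ and viewed, and the job is handed in when it is done.

```bash
ls; mkdir -p pics; python3 - <<'E'
from station import r
import cv2,numpy as np,pickle
for n in("side","top"):
    c=r.capture(n); pickle.dump(c,open(f"pics/{n}0.pkl","wb")); cv2.imwrite(f"pics/{n}0.png",c["img"])
    print(n,c["fx"],c["cx"],c["cy"],np.round(c["R"],3).tolist(),np.round(c["t"],3), np.round(-c["R"].T@c["t"],3))
s=r.sense(); print({k:np.round(v,3).tolist() for k,v in s.items()}, r.grasp_offset)
E
```

```text
pics
side 519.0554440267551 281.93660473690915 210.78541369995727 [[-0.995, -0.101, -0.024], [-0.04, 0.586, -0.809], [0.096, -0.804, -0.587]] [0.503 0.002 1.548] [0.352 1.294 0.921]
top 407.81823484270353 280.58714385093714 204.11291800851467 [[-0.008, -1.0, 0.006], [-0.975, 0.007, -0.22], [0.22, -0.007, -0.975]] [0.139 0.478 1.124] [0.22  0.144 1.201]
{'time_s': 0.1, 'joints': [88.672, 22.088, 0.389, -0.026, -68.413, -14.816], 'joint_velocities': [0.015, -0.077, 0.273, 0.117, -0.047, -0.024], 'effort': [0.001, -39.169, 18.794, 4.232, 0.013, -0.0], 'tcp_pos': [0.174, 0.6, 0.222], 'ee_rot': [[0.961, -0.278, -0.0], [-0.278, -0.961, -0.002], [0.0, 0.002, -1.0]], 'wrist_force': [0.017, -0.522, 0.02], 'moment': [-0.017, 0.003, 0.0], 'gripper_width': 1.0} 0.0187
```

View pics/side0.png

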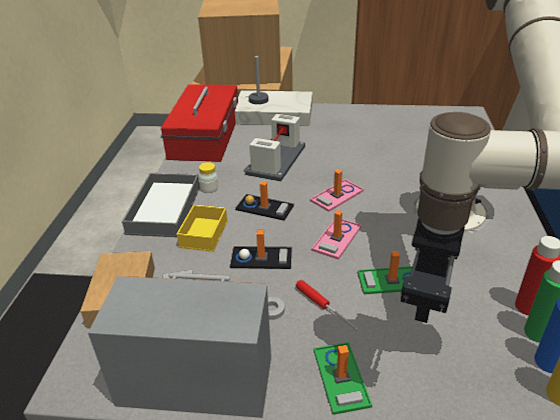

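View pics/top0.png

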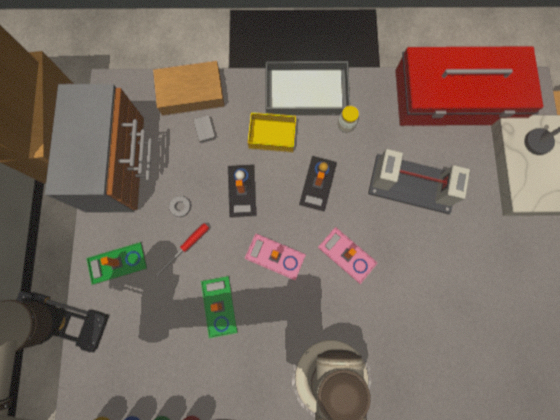

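```bash
python3 - <<'E'
import cv2,pickle,numpy as np
t=pickle.load(open("pics/top0.pkl","rb"))["img"];s=pickle.load(open("pics/side0.pkl","rb"))["img"]
a=cv2.resize(t[145:225,215:350],None,fx=5.9,fy=5.9,interpolation=cv2.INTER_CUBIC)
b=cv2.resize(t[140:220,360:480],None,fx=6,fy=6,interpolation=cv2.INTER_CUBIC)
c=cv2.resize(s[100:280,190:320],None,fx=3.3,fy=3.3,interpolation=cv2.INTER_CUBIC)
for n,i in zip("abc",(a,b,c)): cv2.imwrite(f"pics/crop_{n}.png",i)
E
```

```text
(no output)
```

View pics/crop_a.png

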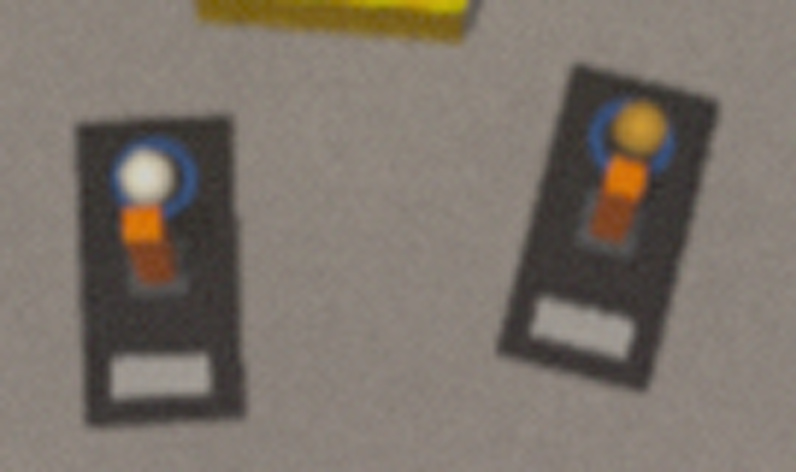

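View pics/crop_b.png

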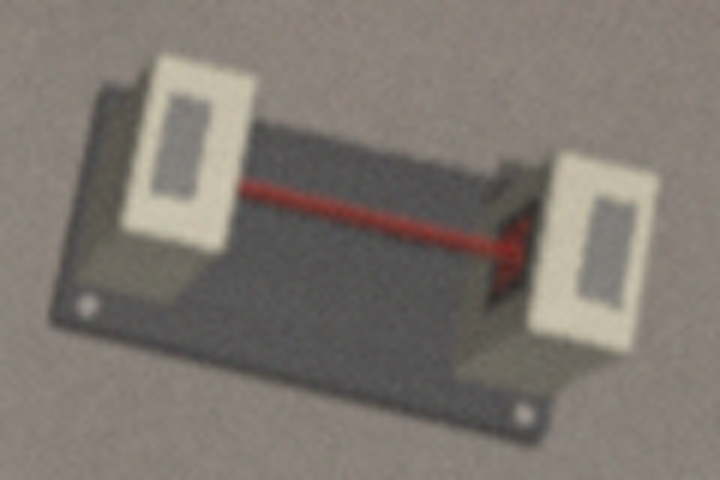

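View pics/crop_c.png

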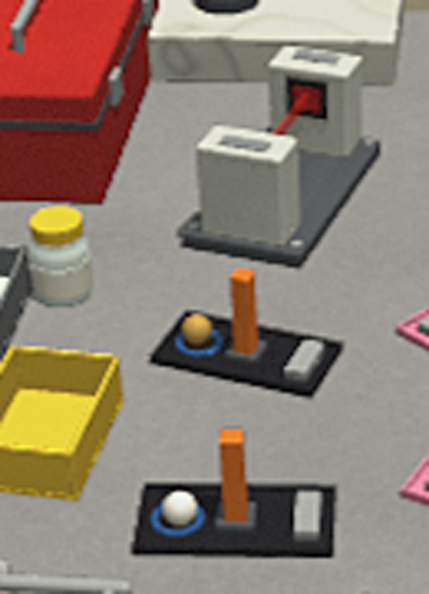

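The two black trays are the candidates. The one with its ball at top px (240,174), side px (244,255), carries the white ball and is the one meant. The one with its ball at (322,167) carries brass. The green and pink trays have no ball. The gauge heads are at top px (390,165) and (460,182).

```bash
cat > h.py <<'E'
import cv2,pickle,numpy as np
def ray(c,uv):
    d=np.array([(uv[0]-c["cx"])/c["fx"],(uv[1]-c["cy"])/c["fy"],1.]); R=np.array(c["R"]); return -R.T@c["t"],R.T@d
def onz(c,uv,z):
    o,d=ray(c,uv); return (o+d*(z-o[2])/d[2])
def tri(c1,u1,c2,u2):
    o1,d1=ray(c1,u1);o2,d2=ray(c2,u2);d1/=np.linalg.norm(d1);d2/=np.linalg.norm(d2)
    s,_,_,_=np.linalg.lstsq(np.c_[d1,-d2],o2-o1,rcond=None)
    p=o1+d1*s[0];q=o2+d2*s[1]; return (p+q)/2,np.linalg.norm(p-q)
def proj(c,X):
    p=np.array(c["R"])@X+c["t"]; return np.array([c["fx"]*p[0]/p[2]+c["cx"],c["fy"]*p[1]/p[2]+c["cy"]])
def comps(mask,amin=20):
    n,l,s,ce=cv2.connectedComponentsWithStats(mask.astype(np.uint8)); return [(ce[i],s[i]) for i in range(1,n) if s[i][4]>=amin],l
E
python3 - <<'E'
from h import *
np.set_printoptions(precision=4,suppress=True)
t=pickle.load(open("pics/top0.pkl","rb"));s=pickle.load(open("pics/side0.pkl","rb"))
def win(c,x0,x1,y0,y1,f):
    im=c["img"][y0:y1,x0:x1]; hsv=cv2.cvtColor(im,cv2.COLOR_BGR2HSV).astype(int)
    m=np.zeros(c["img"].shape[:2],np.uint8); m[y0:y1,x0:x1]=f(im.astype(int),hsv); return m
# dark tray base corners
def hull(c,w,thr):
    m=win(c,*w,lambda b,h:(b.max(2)<thr)|(h[...,1]>120)); m=cv2.morphologyEx(m,cv2.MORPH_CLOSE,np.ones((3,3)))
    cs,_=cv2.findContours(m,cv2.RETR_EXTERNAL,cv2.CHAIN_APPROX_NONE); k=max(cs,key=cv2.contourArea); return k
for nm,w in(("white",(222,262,160,222)),("brass",(296,342,150,214))):
    k=hull(t,w,85); P=np.array([onz(t,p[0],.009)[:2] for p in k]).astype(np.float32)
    print(nm,"rect",cv2.minAreaRect(P))
    # orange post top (bright) 
    m=win(t,*w,lambda b,h:(h[...,0]<15)&(h[...,1]>150)&(b[...,2]>200)); cc,_=comps(m,8)
    for ce,st in cc: print(" orange top",ce,st[4],onz(t,ce,.092))
m=win(t,222,262,160,222,lambda b,h:(h[...,1]<70)&(b.min(2)>130)); 
for ce,st in comps(m,10)[0]: print("white/wt",ce,st[4],onz(t,ce,.018),onz(t,ce,.02))
m2=win(s,235,258,240,268,lambda b,h:(h[...,1]<70)&(b.min(2)>130))
for ce,st in comps(m2,10)[0]: print("side ball",ce,st[4],onz(s,ce,.018))
m=win(s,250,270,225,270,lambda b,h:(h[...,0]<15)&(h[...,1]>150))
for ce,st in comps(m,10)[0]: print("side post",ce,st)
# gauge heads tops
m=win(t,370,480,140,220,lambda b,h:(b.min(2)>150)); m=cv2.morphologyEx(m,cv2.MORPH_CLOSE,np.ones((7,7)))
C=[]
for ce,st in comps(m,60)[0]:
    mm=(m>0); lab=comps(m,60)[1]; 
    k=max(cv2.findContours((lab==lab[int(ce[1]),int(ce[0])]).astype(np.uint8),0,1)[0],key=cv2.contourArea)
    P=np.array([onz(t,p[0],.12)[:2] for p in k]).astype(np.float32); rr=cv2.minAreaRect(P); print("head",ce,rr); C.append(rr[0])
C=np.array(C);print("mid",C.mean(0),"d",C[0]-C[1],np.linalg.norm(C[0]-C[1]))
# base plate
m=win(t,365,480,140,222,lambda b,h:(b.max(2)<100)|(b.min(2)>140)|(h[...,1]>120)); m=cv2.morphologyEx(m,cv2.MORPH_CLOSE,np.ones((5,5)))
cv2.imwrite("pics/gm.png",m*255)
E
```

```text
white rect ((0.5333350896835327, 0.25247347354888916), (0.1588982343673706, 0.07796984910964966), 2.9841041564941406)
brass rect ((0.5545713901519775, 0.021282553672790527), (0.077553890645504, 0.15882906317710876), 74.51905822753906)
white/wt [239.0714 174.4107] 56 [0.5797 0.2596 0.018 ] [0.5791 0.2594 0.02  ]
white/wt [241.5625 208.1375] 80 [0.4754 0.2507 0.018 ] [0.4749 0.2505 0.02  ]
side ball [245.1719 242.5312] 128 [0.585  0.2108 0.018 ]
side ball [244.25   252.7206] 68 [0.5806 0.2534 0.018 ]
side post [260.3571 244.1923] [257 230   8  28 182]
head [391.8361 164.8552] ((0.5147728323936462, 0.13206744194030762), (1.712409257888794, 1.1800259351730347), 89.8010482788086)
head [457.9884 181.6908] ((0.5147728323936462, 0.13206744194030762), (1.712409257888794, 1.1800259351730347), 89.8010482788086)
mid [0.5148 0.1321] d [0. 0.] 0.0
```

```bash
python3 - <<'E'
from h import *
s=pickle.load(open("pics/side0.pkl","rb"))["img"]
cv2.imwrite("pics/crop_d.png",cv2.resize(s[105:185,240:310],None,fx=8,fy=7.4,interpolation=cv2.INTER_CUBIC))
cv2.imwrite("pics/crop_e.png",cv2.resize(s[225:275,225:300],None,fx=10,fy=10,interpolation=cv2.INTER_CUBIC))
E
```

```text
(no output)
```

View pics/crop_d.png

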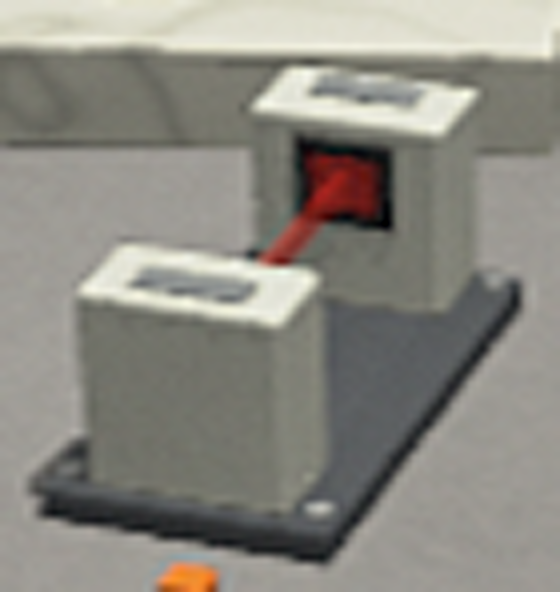

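View pics/crop_e.png

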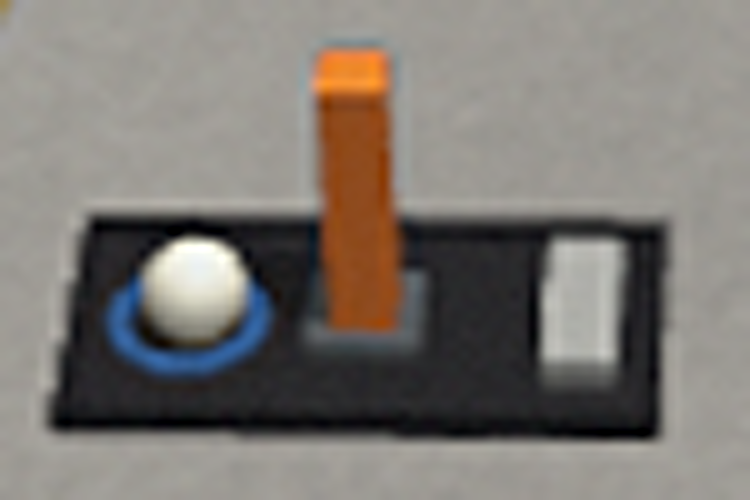

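```bash
python3 - <<'E'
from h import *
np.set_printoptions(precision=4,suppress=True)
t=pickle.load(open("pics/top0.pkl","rb"));s=pickle.load(open("pics/side0.pkl","rb"))
# cubic resize: src = (dst+.5)/f-.5
T=lambda p:((p[0]+.5)/6-.5+360,(p[1]+.5)/6-.5+140)
S=lambda p:((p[0]+.5)/8-.5+240,(p[1]+.5)/7.4-.5+105)
A=lambda p:((p[0]+.5)/5.9-.5+215,(p[1]+.5)/5.9-.5+145)
E_=lambda p:((p[0]+.5)/10-.5+225,(p[1]+.5)/10-.5+225)
pt=A((142,225));ps=E_((350,72))
print("post top",onz(t,pt,.092),onz(s,ps,.092),tri(t,pt,s,ps))
print("ball",tri(t,A((147,177)),s,E_((195,288))),onz(t,A((147,177)),.018))
L=[(160,55),(258,73),(222,250),(122,228)];R=[(558,150),(660,172),(633,350),(528,330)]
l=np.array([onz(t,T(p),.12) for p in L]);rr=np.array([onz(t,T(p),.12) for p in R])
print(l,rr);cl=l.mean(0);cr=rr.mean(0);d=cl-cr
print("top mid",(cl+cr)/2,np.linalg.norm(d),"ang y",np.degrees(np.arctan2(d[1],d[0])))
# side: near head (left +y)
L2=[(130,243),(320,275),(268,328),(80,292)];R2=[(292,67),(480,92),(445,135),(250,108)]
l2=np.array([onz(s,S(p),.12) for p in L2]);r2=np.array([onz(s,S(p),.12) for p in R2]);c1=l2.mean(0);c2=r2.mean(0);d=c1-c2
print(l2,r2,"side mid",(c1+c2)/2,np.linalg.norm(d),np.degrees(np.arctan2(d[1],d[0])))
# beam line ends top on z=.085
b=np.array([onz(t,T(p),.085) for p in((240,187),(510,250))]);print("beam",b,np.degrees(np.arctan2(*(b[0]-b[1])[1::-1])))
# base plate front edge corners
q=np.array([onz(t,T(p),.018) for p in((55,318),(543,440),(105,88))]);print("base",q,np.linalg.norm(q[0]-q[1]),np.linalg.norm(q[0]-q[2]))
print("base mid", (onz(t,T((105,88)),.018)+onz(t,T((543,440)),.018))/2)
E
```

```text
post top [0.5327 0.2531 0.092 ] [0.5356 0.2535 0.092 ] (array([0.5344, 0.2532, 0.0913]), np.float64(0.002751054831318631))
ball (array([0.5795, 0.2581, 0.0195]), np.float64(0.001659719907902751)) [0.5791 0.2583 0.018 ]
[[ 0.6211 -0.1623  0.12  ]
 [ 0.6119 -0.2075  0.12  ]
 [ 0.5262 -0.1846  0.12  ]
 [ 0.537  -0.1393  0.12  ]] [[ 0.5734 -0.3442  0.12  ]
 [ 0.5624 -0.3905  0.12  ]
 [ 0.4777 -0.3688  0.12  ]
 [ 0.4874 -0.3218  0.12  ]]
top mid [ 0.5497 -0.2649  0.12  ] 0.18932601239246916 ang y 75.0527125327623
[[ 0.6094 -0.2056  0.12  ]
 [ 0.5285 -0.1806  0.12  ]
 [ 0.5441 -0.1326  0.12  ]
 [ 0.6232 -0.1598  0.12  ]] [[ 0.5627 -0.387   0.12  ]
 [ 0.4775 -0.3641  0.12  ]
 [ 0.4891 -0.3183  0.12  ]
 [ 0.5762 -0.342   0.12  ]] side mid [ 0.5513 -0.2613  0.12  ] 0.18987168680781816 74.75117295694231
beam [[ 0.5673 -0.2061  0.085 ]
 [ 0.5353 -0.3322  0.085 ]] 75.7502326546923
base [[ 0.5204 -0.1296  0.018 ]
 [ 0.4566 -0.3676  0.018 ]
 [ 0.6414 -0.1619  0.018 ]] 0.24647228705792057 0.12514161788067002
base mid [ 0.549  -0.2648  0.018 ]
```

Measurements agree across the two views.

| Item | Measured | Check |
|---|---|---|
| Tray post | (0.534, 0.253) | Top at z 0.091, against 0.092 given |
| Tray yaw | about 3° | Outline 159 x 78 mm, against 160 x 80 mm given |
| Gauge / beam middle | (0.550, -0.264) | Head spacing 189.6 mm, against 190 mm given |
| Gauge x axis | -15° | Both views within 1° |

I'll grip with the jaws along the tray's x. First I'll move clear of the grey box.

```bash
cat > go.py <<'E'
import sys
from h import *
from station import r
np.set_printoptions(precision=4,suppress=True)
from scipy.spatial.transform import Rotation as Ro
# usage: go.py x y z [yaw of tool y axis deg]: how far to go in tool axes/full scale
def need(x,y,z,yaw=None):
    s=r.sense();R=np.array(s["ee_rot"]);p=np.array(s["tcp_pos"])
    print("shift/100mm",R.T@(np.array([x,y,z])-p)/.1,"p",p,"tilt",np.degrees(np.arccos(-R[2,2])))
    if yaw is not None:
        a=np.radians(yaw);yy=np.array([np.cos(a),np.sin(a),0]);zz=np.array([0,0,-1.]);T=np.c_[np.cross(yy,zz),yy,zz]
        print("turn/45",Ro.from_matrix(R.T@T).as_rotvec(degrees=True)/45)
    print("t",s["time_s"],"j",np.round(s["joints"],1),"F",s["wrist_force"],"w",s["gripper_width"])
if __name__=="__main__": need(*map(float,sys.argv[1:]))
E
python3 -m crank '[[-1,[0.25,0.31,-0.04],[0,0,0]],[-1,[0.25,0.31,-0.04],[0,0,0]],[-1,[0.25,0.31,-0.04],[0,0,0]],[-1,[0.25,0.31,-0.04],[0,0,0]],[-1,[0.25,0.31,-0.04],[0,0,0]],[-1,[0.25,0.31,-0.04],[0,0,0]],[-1,[0.25,0.31,-0.04],[0,0,0]],[-1,[0.25,0.31,-0.04],[0,0,0]]]'; python3 go.py 0.534 0.253 0.16 -176.8
```

```text
time_s: 0.9
tcp_pos: [0.2971, 0.3047, 0.2544]
ee_rot: [[0.961, -0.278, -0.0], [-0.278, -0.961, -0.0], [-0.0, 0.0, -1.0]]
wrist_force: [1.2, -0.3, 0.3]
gripper_width: 1.0
shift/100mm [ 2.42   -0.162   0.9439] p [0.2971 0.3047 0.2544] tilt 0.028715460997349136
turn/45 [ 0.0007 -0.0002  1.5706]
t 0.9 j [ 67.8   0.6 -22.3  -0.  -67.1   6.1] F [ 1.1532 -0.3212  0.3124] w 1.0000905074851567
```

```bash
python3 -m crank '[[-1,[0.3,-0.02,0],[0,0,0]],[-1,[0.3,-0.02,0],[0,0,0]],[-1,[0.3,-0.02,0],[0,0,0]],[-1,[0.3,-0.02,0],[0,0,0]],[-1,[0.3,-0.02,0],[0,0,0]],[-1,[0.3,-0.02,0],[0,0,0]],[-1,[0.3,-0.02,0],[0,0,0]],[-1,[0.3,-0.02,0],[0,0,0]]]' | head -2
python3 -m crank '[[-1,[0,0,0],[0,0,0.18]],[-1,[0,0,0],[0,0,0.18]],[-1,[0,0,0],[0,0,0.18]],[-1,[0,0,0],[0,0,0.18]],[-1,[0,0,0],[0,0,0.18]],[-1,[0,0,0],[0,0,0.18]],[-1,[0,0,0],[0,0,0.18]],[-1,[0,0,0],[0,0,0.18]]]' | head -2; python3 go.py 0.534 0.253 0.16 -176.8
```

```text
time_s: 1.7
tcp_pos: [0.5328, 0.2546, 0.2539]
time_s: 2.5
tcp_pos: [0.5316, 0.255, 0.254]
shift/100mm [ 0.0228 -0.0218  0.9395] p [0.5316 0.255  0.254 ] tilt 0.07120722275715838
turn/45 [ 0.0015 -0.0006  0.1225]
t 2.5 j [ 41.3  17.5  -1.8  -0.  -70.8 -32.6] F [ 0.5803 -0.2769 -0.4194] w 1.0014429877574829
```

```bash
python3 -m crank '[[-1,[0.02,-0.02,0],[0,0,0.12]],[-1,[0,0,0.25],[0,0,0]],[-1,[0,0,0.25],[0,0,0]],[-1,[0,0,0.25],[0,0,0]],[-1,[0,0,0.25],[0,0,0]],[-1,[0,0,0.2],[0,0,0]],[-1,[0,0,0],[0,0,0]]]' | head -2; python3 go.py 0.534 0.253 0.053 -176.8
python3 - <<'E'
from h import *
from station import r
for n,w in(("side",(190,330,150,290)),("top",(180,320,130,240))):
    c=r.capture(n); x0,x1,y0,y1=w; cv2.imwrite(f"pics/{n}1.png",cv2.resize(c["img"][y0:y1,x0:x1],None,fx=4.2,fy=4.2,interpolation=cv2.INTER_CUBIC))
E
```

```text
time_s: 3.2
tcp_pos: [0.532, 0.252, 0.1309]
shift/100mm [-0.0116 -0.0256  0.7789] p [0.532  0.252  0.1309] tilt 0.4590961315866752
turn/45 [ 0.0088 -0.0051  0.0092]
t 3.2 j [ 41.1  23.3 -11.7  -0.1 -55.5 -37.4] F [ 0.4641 -0.2565  0.3219] w 0.997626725938755
```

View pics/side1.png

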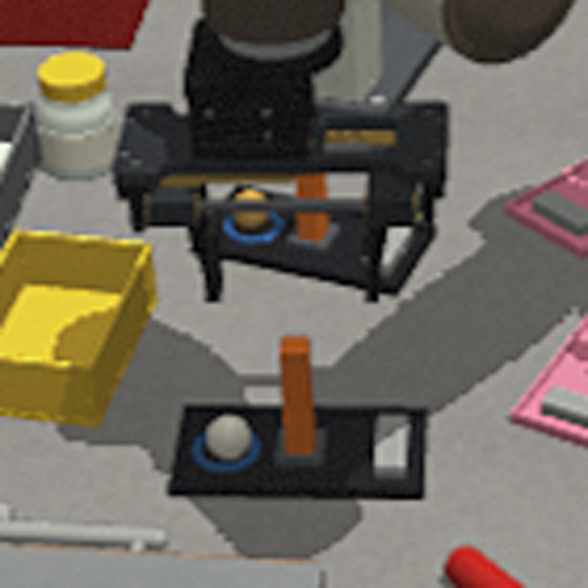

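View pics/top1.png

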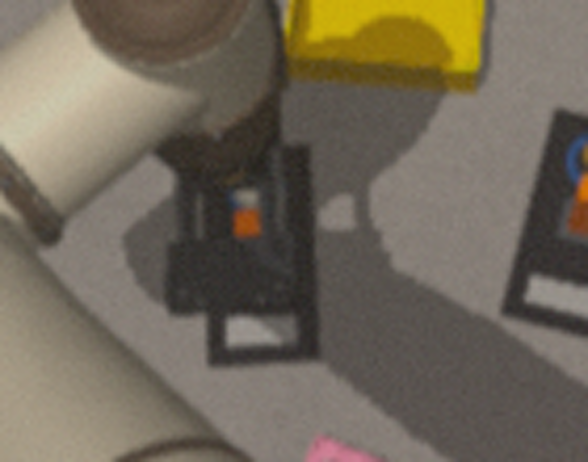

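Side view: the post (crop 295,340) sits midway between the fingertips (212 and 372), and the white ball is in its pocket at (228,437). The top view also shows the post between the fingers. Descending.

```bash
python3 -m crank '[[-1,[-0.01,-0.02,0.15],[0,0,0.01]],[-1,[0,0,0.15],[0,0,0]],[-1,[0,0,0.15],[0,0,0]],[-1,[0,0,0.15],[0,0,0]],[-1,[0,0,0.1],[0,0,0]],[-1,[0,0,0.07],[0,0,0]],[-1,[0,0,0],[0,0,0]],[-1,[0,0,0],[0,0,0]]]' | head -2; python3 go.py 0.534 0.253 0.053 -176.8
```

```text
time_s: 4.1
tcp_pos: [0.5366, 0.2549, 0.0583]
shift/100mm [0.0177 0.0272 0.0526] p [0.5366 0.2549 0.0583] tilt 0.07035945124538535
turn/45 [-0.0014  0.0006  0.0005]
t 4.1 j [ 41.   28.4 -15.6   0.  -45.9 -37.8] F [-0.7572 -0.9099  0.8732] w 1.0025509455789876
```

```bash
python3 -m crank '[[-0.5,[0.02,0.03,0.05],[0,0,0]],[0,[0,0,0],[0,0,0]],[0.3,[0,0,0],[0,0,0]],[0.45,[0,0,0],[0,0,0]],[0.5,[0,0,0],[0,0,0]],[0.52,[0,0,0],[0,0,0]]]' ; python3 go.py 0.534 0.253 0.053 -176.8
```

```text
time_s: 4.7
tcp_pos: [0.5333, 0.2525, 0.0527]
ee_rot: [[0.056, -0.998, 0.0], [-0.998, -0.056, 0.0], [-0.0, -0.0, -1.0]]
wrist_force: [-0.5, 1.1, -0.7]
gripper_width: 0.539
shift/100mm [-0.0045 -0.0069 -0.0034] p [0.5333 0.2525 0.0527] tilt 0.013625259755041355
turn/45 [-0.0003  0.0001  0.0002]
t 4.7 j [ 41.   28.5 -16.5   0.  -45.  -37.8] F [-0.4976  1.105  -0.7332] w 0.5393449018368085
```

```bash
python3 -m crank '[[0.5,[0,0,0],[0,0,0]],[0.5,[0,0,0],[0,0,0]],[0.5,[0,0,0],[0,0,0]],[0.55,[0,0,0],[0,0,0]],[0.6,[0,0,0],[0,0,0]],[0.7,[0,0,0],[0,0,0]],[1,[0,0,0],[0,0,0]],[1,[0,0,0],[0,0,0]]]' ; python3 -m crank '[[1,[0,0,0],[0,0,0]],[1,[0,0,0],[0,0,0]],[1,[0,0,0],[0,0,0]]]'; python3 go.py 0.534 0.253 0.053 -176.8
python3 - <<'E'
from h import *
from station import r
c=r.capture("side"); x0,x1,y0,y1=190,330,150,290; cv2.imwrite(f"pics/side2.png",cv2.resize(c["img"][y0:y1,x0:x1],None,fx=4.2,fy=4.2,interpolation=cv2.INTER_CUBIC))
E
```

```text
time_s: 5.5
tcp_pos: [0.5335, 0.2526, 0.0526]
ee_rot: [[0.056, -0.998, 0.001], [-0.998, -0.056, 0.0], [-0.0, -0.001, -1.0]]
wrist_force: [1.6, 0.1, -0.5]
gripper_width: 0.205
time_s: 5.8
tcp_pos: [0.5334, 0.2526, 0.0526]
ee_rot: [[0.056, -0.998, 0.0], [-0.998, -0.056, 0.0], [-0.0, -0.0, -1.0]]
wrist_force: [2.0, 0.7, -1.4]
gripper_width: 0.205
shift/100mm [-0.004  -0.0061 -0.004 ] p [0.5334 0.2526 0.0526] tilt 0.026175512402357187
turn/45 [-0.0005  0.0003  0.0002]
t 5.8 j [ 41.   28.5 -16.5   0.  -45.  -37.8] F [ 2.008   0.7108 -1.3661] w 0.2047884051460867
```

View pics/side2.png

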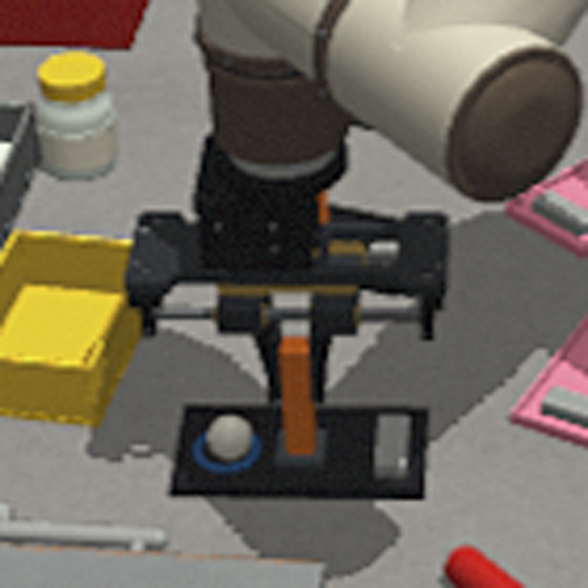

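Gripped: the opening is 17.8 mm, which matches the 18 mm post, and the ball is still in its pocket at (228,437). Lifting gently.

```bash
python3 -m crank '[[1,[0,0,-0.02],[0,0,0]],[1,[0,0,-0.04],[0,0,0]],[1,[0,0,-0.06],[0,0,0]],[1,[0,0,-0.08],[0,0,0]],[1,[0,0,-0.08],[0,0,0]],[1,[0,0,-0.06],[0,0,0]],[1,[0,0,-0.04],[0,0,0]],[1,[0,0,-0.02],[0,0,0]]]'; python3 -m crank '[[1,[0,0,0],[0,0,0]],[1,[0,0,0],[0,0,0]]]'
python3 - <<'E'
from h import *
from station import r
c=r.capture("side"); x0,x1,y0,y1=190,330,150,290; cv2.imwrite(f"pics/side3.png",cv2.resize(c["img"][y0:y1,x0:x1],None,fx=4.2,fy=4.2,interpolation=cv2.INTER_CUBIC))
E
```

```text
time_s: 6.65
tcp_pos: [0.5334, 0.2526, 0.0932]
ee_rot: [[0.056, -0.998, 0.001], [-0.998, -0.056, 0.001], [-0.001, -0.001, -1.0]]
wrist_force: [0.0, 0.3, -4.2]
gripper_width: 0.207
time_s: 6.85
tcp_pos: [0.533, 0.2523, 0.0923]
ee_rot: [[0.056, -0.998, -0.001], [-0.998, -0.056, -0.0], [0.0, 0.001, -1.0]]
wrist_force: [-0.2, 0.3, -3.4]
gripper_width: 0.201
```

View pics/side3.png

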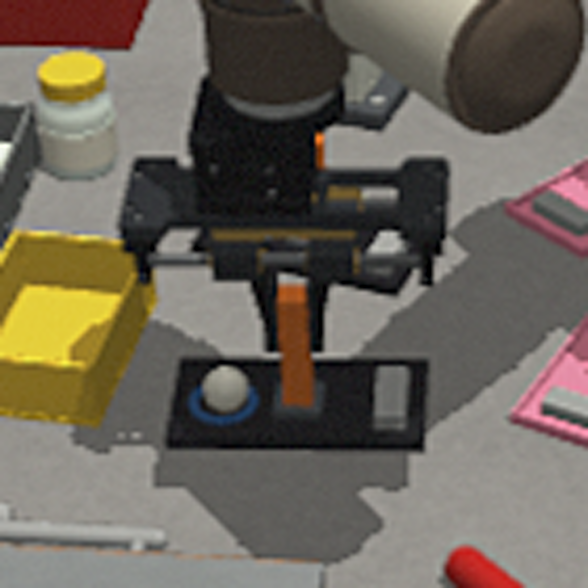

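The tray is off the bench and level, with the ball in its pocket at (226,388). Raising to carrying height.

```bash
python3 -m crank '[[1,[0,0,-0.04],[0,0,0]],[1,[0,0,-0.08],[0,0,0]],[1,[0,0,-0.12],[0,0,0]],[1,[0,0,-0.16],[0,0,0]],[1,[0,0,-0.2],[0,0,0]],[1,[0,0,-0.2],[0,0,0]],[1,[0,0,-0.2],[0,0,0]],[1,[0,0,-0.16],[0,0,0]]]'; python3 -m crank '[[1,[0,0,-0.12],[0,0,0]],[1,[0,0,-0.08],[0,0,0]],[1,[0,0,-0.04],[0,0,0]],[1,[0,0,0],[0,0,0]]]';python3 go.py 0.504 -0.252 0.23 165
```

```text
time_s: 7.7
tcp_pos: [0.5336, 0.2526, 0.2113]
ee_rot: [[0.056, -0.998, 0.002], [-0.998, -0.056, 0.002], [-0.002, -0.003, -1.0]]
wrist_force: [0.5, 0.6, -4.3]
gripper_width: 0.205
time_s: 8.1
tcp_pos: [0.5332, 0.2525, 0.2328]
ee_rot: [[0.056, -0.998, 0.0], [-0.998, -0.056, 0.0], [-0.0, -0.0, -1.0]]
wrist_force: [0.5, -0.2, -4.5]
gripper_width: 0.209
shift/100mm [5.0205 0.5737 0.0263] p [0.5332 0.2525 0.2328] tilt 0.020772586357420113
turn/45 [-0.0002  0.0004  0.4045]
t 8.1 j [ 41.   18.2  -3.8  -0.  -68.  -37.8] F [ 0.5158 -0.2111 -4.4516] w 0.2093878007784371
```

```bash
python3 -m crank '[[1,[0.04,0.004,0],[0,0,0]],[1,[0.08,0.01,0],[0,0,0]],[1,[0.12,0.014,0],[0,0,0]],[1,[0.16,0.018,0],[0,0,0]],[1,[0.2,0.023,0],[0,0,0]],[1,[0.2,0.023,0],[0,0,0]],[1,[0.2,0.023,0],[0,0,0]],[1,[0.2,0.023,0],[0,0,0]]]'
python3 -m crank '[[1,[0.2,0.023,0],[0,0,0]],[1,[0.2,0.023,0],[0,0,0]],[1,[0.2,0.023,0],[0,0,0]],[1,[0.2,0.023,0],[0,0,0]],[1,[0.2,0.023,0],[0,0,0]],[1,[0.2,0.023,0],[0,0,0]],[1,[0.2,0.023,0],[0,0,0]],[1,[0.2,0.023,0],[0,0,0]]]'
python3 -m crank '[[1,[0.2,0.023,0],[0,0,0]],[1,[0.2,0.023,0],[0,0,0]],[1,[0.2,0.023,0],[0,0,0]],[1,[0.2,0.023,0],[0,0,0]],[1,[0.2,0.023,0],[0,0,0]],[1,[0.2,0.023,0],[0,0,0]],[1,[0.2,0.023,0],[0,0,0]],[1,[0.2,0.023,0],[0,0,0]]]'
python3 -m crank '[[1,[0.2,0.023,0],[0,0,0]],[1,[0.16,0.018,0],[0,0,0]],[1,[0.12,0.014,0],[0,0,0]],[1,[0.08,0.01,0],[0,0,0]],[1,[0.04,0.004,0],[0,0,0]],[1,[0,0,0],[0,0,0]]]'
python3 go.py 0.504 -0.252 0.23 165
```

```text
time_s: 8.9
tcp_pos: [0.5258, 0.1295, 0.2328]
ee_rot: [[0.055, -0.998, 0.0], [-0.998, -0.055, 0.0], [-0.0, -0.0, -1.0]]
wrist_force: [0.8, 1.0, -3.8]
gripper_width: 0.202
time_s: 9.7
tcp_pos: [0.5159, -0.0311, 0.2328]
ee_rot: [[0.055, -0.998, 0.0], [-0.998, -0.055, 0.0], [0.0, -0.0, -1.0]]
wrist_force: [0.1, 0.6, -4.0]
gripper_width: 0.208
time_s: 10.5
tcp_pos: [0.5061, -0.1917, 0.2328]
ee_rot: [[0.055, -0.998, 0.0], [-0.998, -0.055, -0.0], [0.0, -0.0, -1.0]]
wrist_force: [0.2, 0.7, -3.6]
gripper_width: 0.205
time_s: 11.1
tcp_pos: [0.5036, -0.2503, 0.2325]
ee_rot: [[0.055, -0.998, 0.0], [-0.998, -0.055, 0.0], [-0.0, -0.0, -1.0]]
wrist_force: [-0.4, -0.2, -4.3]
gripper_width: 0.204
shift/100mm [ 0.0171 -0.0032  0.0254] p [ 0.5036 -0.2503  0.2325] tilt 0.004546237964566044
turn/45 [-0.      0.0001  0.4038]
t 11.1 j [ -9.9  15.5  -7.6  -0.  -66.8  13.1] F [-0.4143 -0.2346 -4.2506] w 0.2035587748916594
```

```bash
python3 -m crank '[[1,[0.01,0,0],[0,0,0.03]],[1,[0.01,0,0],[0,0,0.06]],[1,[0,0,0],[0,0,0.07]],[1,[0,0,0],[0,0,0.07]],[1,[0,0,0],[0,0,0.07]],[1,[0,0,0],[0,0,0.06]],[1,[0,0,0],[0,0,0.04]],[1,[0,0,0],[0,0,0]]]'
python3 go.py 0.504 -0.252 0.23 165
python3 - <<'E'
from h import *
from station import r
for n,w in(("side",(210,340,60,190)),("top",(340,500,120,240))):
    c=r.capture(n); pickle.dump(c,open(f"pics/{n}4.pkl","wb"));x0,x1,y0,y1=w; cv2.imwrite(f"pics/{n}4.png",cv2.resize(c["img"][y0:y1,x0:x1],None,fx=4.5,fy=4.5,interpolation=cv2.INTER_CUBIC))
E
```

```text
time_s: 11.9
tcp_pos: [0.504, -0.2514, 0.2326]
ee_rot: [[-0.255, -0.967, 0.0], [-0.967, 0.255, 0.0], [-0.0, -0.0, -1.0]]
wrist_force: [0.5, 0.7, -3.2]
gripper_width: 0.204
shift/100mm [ 0.0062 -0.0011  0.0261] p [ 0.504  -0.2514  0.2326] tilt 0.007909289115126318
turn/45 [-0.0001  0.0001  0.0051]
t 11.9 j [-10.   15.6  -7.5  -0.  -66.9  -4.7] F [ 0.4705  0.7321 -3.2271] w 0.20395647165694725
```

View pics/side4.png

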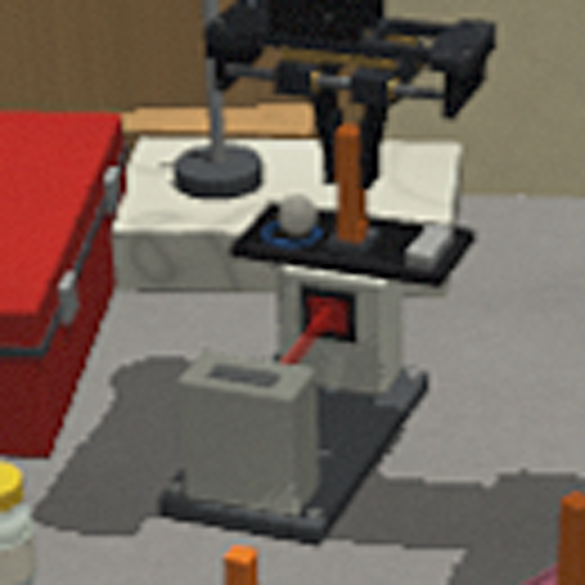

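View pics/top4.png

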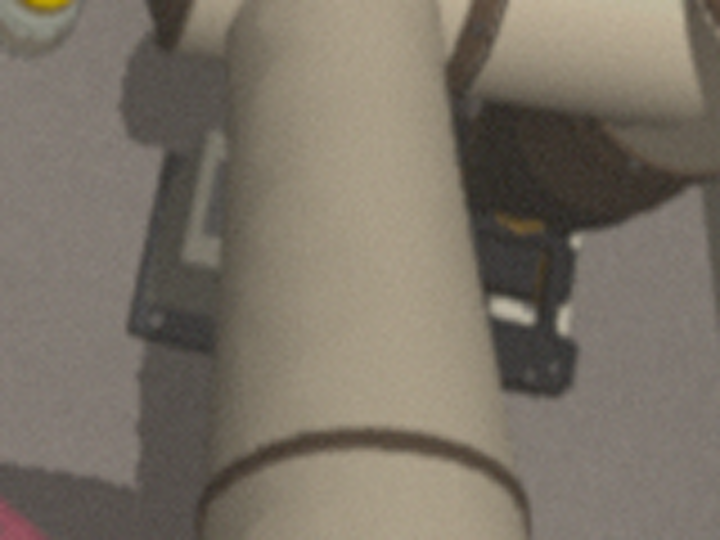

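The side view shows the tray level above the passage with the white ball in its ring at crop (297,213). In the top view the forearm hides the tray. Checking the ball by ray at its known height.

```bash
python3 - <<'E'
from h import *
np.set_printoptions(precision=4,suppress=True)
s=pickle.load(open("pics/side4.pkl","rb"))
f=lambda p:((p[0]+.5)/4.5-.5+210,(p[1]+.5)/4.5-.5+60)
b=onz(s,f((297,213)),.198);print("ball",b)
print("post top",onz(s,f((347,130)),.272-.0))
G=np.array([.5505,-.2635]);ex=np.array([.9659,-.2588]);ey=np.array([.2588,.9659]);d=b[:2]-G
print("in gauge x,y",d@ex,d@ey)
p=np.array([.504,-.2514])+.048*ex-G;print("pocket pred",p@ex,p@ey)
E
```

```text
ball [ 0.5492 -0.2733  0.198 ]
post top [ 0.5091 -0.2509  0.272 ]
in gauge x,y 0.0013309199768992955 -0.009803847581739312
pocket pred -4.8697999999939014e-05 -0.00034680999999998414
```

```bash
python3 -m crank '[[1,[0,0,0.03],[0,0,0]],[1,[0,0,0.06],[0,0,0]],[1,[0,0,0.09],[0,0,0]],[1,[0,0,0.1],[0,0,0]],[1,[0,0,0.1],[0,0,0]],[1,[0,0,0.1],[0,0,0]],[1,[0,0,0.07],[0,0,0]],[1,[0,0,0.03],[0,0,0]]]'; python3 go.py 0.504 -0.252 0.1195 165
python3 - <<'E'
from h import *
from station import r
c=r.capture("side");cv2.imwrite("pics/side5.png",cv2.resize(c["img"][60:190,210:340],None,fx=4.5,fy=4.5,interpolation=cv2.INTER_CUBIC))
E
```

```text
time_s: 12.8
tcp_pos: [0.5034, -0.2519, 0.1733]
ee_rot: [[-0.256, -0.967, -0.002], [-0.967, 0.256, 0.0], [0.0, 0.002, -1.0]]
wrist_force: [-0.3, -1.0, -5.1]
gripper_width: 0.206
shift/100mm [-0.0007 -0.0074  0.5381] p [ 0.5034 -0.2519  0.1733] tilt 0.1117097752731522
turn/45 [ 0.0025 -0.      0.0044]
t 12.8 j [-10.1  18.4 -12.5  -0.  -59.2  -4.7] F [-0.2745 -0.9505 -5.1391] w 0.2055885206899751
```

View pics/side5.png

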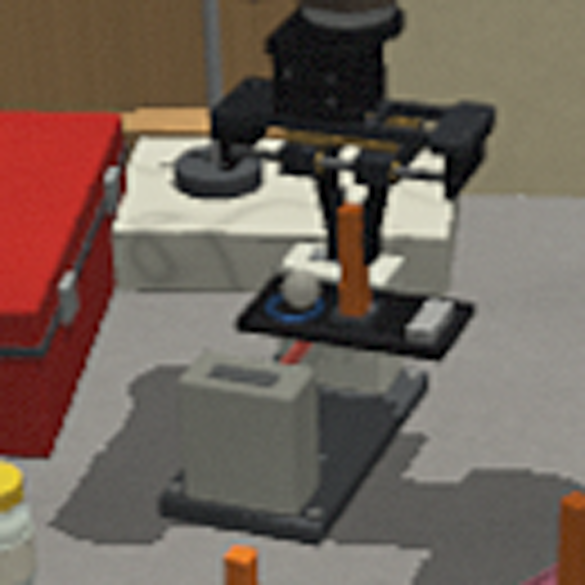

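```bash
python3 -m crank '[[1,[0,0,0.04],[0,0,0]],[1,[0,0,0.07],[0,0,0]],[1,[0,0,0.09],[0,0,0]],[1,[0,0,0.1],[0,0,0]],[1,[0,0,0.09],[0,0,0]],[1,[0,0,0.07],[0,0,0]],[1,[0,0,0.05],[0,0,0]],[1,[0,0,0.03],[0,0,0]]]'; python3 -m crank '[[1,[0,0,0],[0,0,0]],[1,[0,0,0],[0,0,0]],[1,[0,0,0],[0,0,0]]]'; python3 go.py 0.504 -0.252 0.1195 165
python3 - <<'E'
from h import *
from station import r
for n,w in(("side",(210,340,60,190)),("top",(340,500,120,240))):
    c=r.capture(n); pickle.dump(c,open(f"pics/{n}6.pkl","wb"));x0,x1,y0,y1=w; cv2.imwrite(f"pics/{n}6.png",cv2.resize(c["img"][y0:y1,x0:x1],None,fx=4.5,fy=4.5,interpolation=cv2.INTER_CUBIC))
E
```

```text
time_s: 13.65
tcp_pos: [0.5037, -0.252, 0.1199]
ee_rot: [[-0.255, -0.967, -0.001], [-0.967, 0.255, 0.0], [0.0, 0.001, -1.0]]
wrist_force: [-0.2, 0.0, -4.8]
gripper_width: 0.21
time_s: 13.95
tcp_pos: [0.5042, -0.2521, 0.121]
ee_rot: [[-0.255, -0.967, 0.001], [-0.967, 0.255, -0.0], [0.0, -0.001, -1.0]]
wrist_force: [-0.3, -0.2, -4.1]
gripper_width: 0.201
shift/100mm [-0.0004  0.0021  0.0153] p [ 0.5042 -0.2521  0.121 ] tilt 0.059672081533456295
turn/45 [-0.0013 -0.      0.0047]
t 13.95 j [-10.1  21.5 -16.3   0.  -52.1  -4.7] F [-0.2874 -0.1601 -4.103 ] w 0.20080328731376695
```

View pics/side6.png

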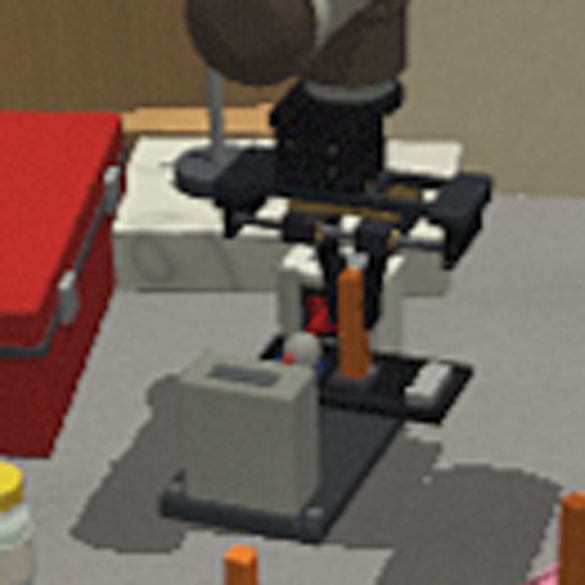

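View pics/top6.png

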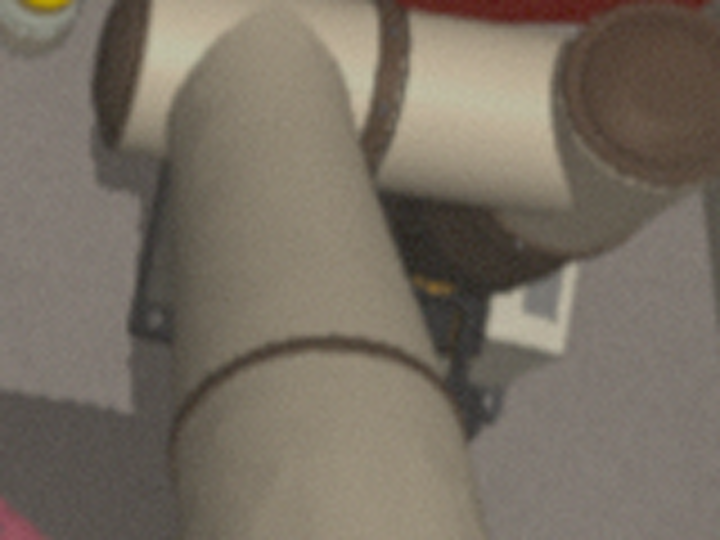

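The side view shows the white ball at crop (302,350), with the near beam stub ending on its left. The tray is clear of both heads. Final check by ray.

```bash
python3 - <<'E'
from h import *
np.set_printoptions(precision=4,suppress=True)
s=pickle.load(open("pics/side6.pkl","rb"))
f=lambda p:((p[0]+.5)/4.5-.5+210,(p[1]+.5)/4.5-.5+60)
G=np.array([.5505,-.2635]);ex=np.array([.9659,-.2588]);ey=np.array([.2588,.9659])
im=s["img"].astype(int);m=np.zeros(im.shape[:2],np.uint8);sl=np.s_[131:147,269:286];w=im[sl];m[sl]=((w.max(2)-w.min(2)<40)&(w.min(2)>105))
print([ (c,st) for c,st in comps(m,15)[0]])
for z in(.086,):
    b=onz(s,f((302,350)),z);d=b[:2]-G;print("ball",b,d@ex,d@ey)
p=onz(s,f((350,272)),.121-.0526+.092);d=p[:2]-G;print("post",p,d@ex,d@ey)
E
python3 -m crank '[[1,[0,0,0.01],[0,0,0]],[1,[0,0,0],[0,0,0]],[1,[0,0,0],[0,0,0]],[1,[0,0,0],[0,0,0]],[1,[0,0,0],[0,0,0]]]'; python3 go.py 0.504 -0.252 0.1195 165
```

```text
[(array([276.6538, 136.    ]), array([274, 134,   6,   5,  26], dtype=int32)), (array([273.58, 143.16]), array([269, 140,  10,   7,  50], dtype=int32))]
ball [ 0.5489 -0.2733  0.086 ] 0.0010409122310485394 -0.00991779965447045
post [ 0.5095 -0.2558  0.1604] -0.0416501666024693 -0.003138962582485314
time_s: 14.55
tcp_pos: [0.5039, -0.252, 0.1196]
ee_rot: [[-0.255, -0.967, 0.0], [-0.967, 0.255, -0.0], [0.0, -0.0, -1.0]]
wrist_force: [-0.6, -0.9, -4.7]
gripper_width: 0.209
shift/100mm [-0.0004 -0.0012  0.0007] p [ 0.5039 -0.252   0.1196] tilt 0.0005170084103436304
turn/45 [-0.     -0.      0.0045]
t 14.55 j [-10.1  21.6 -16.4   0.  -52.   -4.7] F [-0.6173 -0.8718 -4.7313] w 0.20911719311081248
```

```bash
python3 - <<'E'
from station import r
import numpy as np
s=r.sense();print(np.round(s["joint_velocities"],2))
print(r.finish_job())
E
```

```text
[ 0.07  0.07 -0.01  0.02 -0.02  0.06]
the job is handed in; nothing more can be done
None
```

I picked up the white-ball tray by its orange post with the jaws along the tray's x. I carried it level over the bench, lowered it into the gauge passage at -15°, and handed the job in at about 14.6 s.

**Last checks:**
- **Ball position:** it lies about 1 mm along the passage and -10 mm along the beam from the middle; the limits are 15 and 35 mm.
- **Height:** from the arm's pose, TCP z 0.1196 puts the ball centre at about 0.085 m.
- **Grip and stillness:** the tool was vertical with joint speeds near zero. The opening was about 18 mm, and the wrist carried only the tray's weight.

**Checks that were weak or disagreed:**
- **Ball off-centre:** the ball sat about 7–10 mm off the predicted middle of its pocket. That is near the end of its 7 mm play but short of the 13 mm limit. The post also read about 3 mm to the same side, so some of it is probably camera error.
- **One view only:** the forearm hid the tray in the top view, so the final ball position comes from the side camera alone, assuming the height above. The height was not measured in a picture.
- **Ball outline:** the automatic colour mask on the final picture broke the ball into fragments, so I read its centre by eye from the crop.
- **Bystanders:** I did not re-measure them afterwards. I noticed no knock, and nothing looked moved in the parts of the bench shown in the pictures.

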